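Pick the low carton from behind the stock and pack it

TASK

First move the bottle, the tube and the tall carton that hem in the low carton out of the stock tray and stand all three on the rubber mat. Then stand the low carton upright in the free half of the shipping box, and only after that put the three back in the tray, each upright and exactly on the spot where it stood at the start. Do not disturb the tin in the box, the tape roll or the tape dispenser.

Things in the scene. Friction and masses are not known exactly. Their poses are not given: they have to be found in the camera images.
- stock_tray: Fixed plywood tray, 170 (x) x 240 (y) mm, floor 4 mm thick, rim 12 mm high. Origin under its centre; x points away from the robot, to an upright stop (76 mm wide, 45 high) at x = 68 mm. The low carton stands before the stop at (30, 0) mm; at 10 to 15 mm gaps the three taller things, in changing order, stand before it at (-41, 0) and beside it at (30, 69) and (30, -69).
- tube_mid (a point): Cardboard tube (drum) with white plastic end caps, standing, 60 mm diameter, 100 mm high, 0.2 kg. Point at its centre, 50 mm up; z along its axis. Best gripped in its upper half, so that the gripper stays above its neighbours.
- tall_carton_mid (a point): Tall closed cardboard carton with a white paper strip over the top, standing, 58 x 58 x 95 mm high, 0.22 kg. Point at its centre, 47.5 mm up; x and y square to its sides, about parallel to the tray's at the start. Best gripped in its upper half.
- bottle_mid (a point): White plastic bottle with a narrow black cap, standing, 105 mm high in all: straight body 60 mm diameter up to 80 mm, then a shoulder, cap 33 mm diameter from 89 mm up. 0.25 kg. Point at mid height on its axis, 52.5 mm up. Best gripped in the upper part of the straight body.
- low_carton_mid (a point): Low closed cardboard carton with a small white square label on top, the thing to be packed, 56 x 56 x 46 mm high, 0.15 kg. Point at its centre, 23 mm up; x and y square to its sides, about parallel to the tray's at the start.
- mat: Side area: dark rubber mat fixed to the bench, 330 (x) x 130 (y) mm, 4 mm thick, on the left or the right of the tray. Origin under its centre on the bench, x along its length, roughly away from the robot.
- box_free (a point): Open fixed cardboard shipping box, 250 (x) x 168 (y) x 70 mm high outside, walls and floor 4 mm, left or right of the tray, opposite the mat. The point is on top of the floor, in the middle of the free half (nearer to the robot), 55 mm from the box's centre; x along the box towards the tin, y across, z up. Flaps hang down outside.
- tin: Bystander: plain round steel tin, 68 mm diameter, 53 mm high, loose, standing packed in the far half of the shipping box, about 115 mm from the point of the free half. Origin under its centre.
- tape_roll: Bystander: roll of brown packing tape lying loose on the bench beyond the tray, to the left as the robot looks, 90 mm diameter, 48 mm high. Origin under its centre.
- dispenser: Bystander: black bench tape dispenser, loose, beyond the tray, 60 (x) x 150 (y) x 82 mm high. Origin under its centre.
There are look-alikes about, which are no part of the job. Leave any blue or pink look-alike of the part that bears tube_mid alone.

How it is judged:
By the outcome, as a careful person would: the job done as asked, in the order asked, and still so for the second after the job is handed in, with the robot touching nothing.
It also fails if it takes over 141 s, if anything falls off the work surface, if the arm or the gripper's body presses on something with over 40 N, if the wrist force passes 120 N, or if a joint passes its speed limit or range.

ROBOT

A 6-joint arm with a two-finger parallel gripper is mounted at the origin on the work surface. World frame = base frame: x ahead of the robot, y to its left, z up, the work surface at z = 0. Lengths are in m, angles in rad, forces in N, time in s.
With the tool pointing down it reaches from about 0.275 to 1 m from the base axis. Payload 8.4 kg.
Tool frame: the origin (TCP) lies midway between the tips of the shut fingers; the grasp point (between the pads) lies 19 mm behind it; y points along the fingers, x is the direction in which the jaws open and shut, and the axes are right-handed (so a half turn about y gives the same grasp; the last joint's range is limited). The gripper opens to 85 mm and grips with 20 to 120 N. Pads are 22 mm wide; open, the fingers measure 114 mm over their backs; the gripper's body (76 mm by 85 mm) begins 54 mm behind the grasp point. The pads swing forward as they close: fully open they stand 13 mm farther back than shut.
Start: joints at [1.195, 0.353, 1.633, -0, 1.155, -0.002], TCP at [0.228, 0.582, 0.231] pointing down, gripper open.
Joint ranges: [-2.63, 2.63], [-0.92, 2.1], [0.06, 2.66], [-1.3, 4.44], [0, 2.69], [-3.02, 3.02]. Speed limits (rad/s): [2.22, 2.22, 2.79, 3.14, 3.14, 3.14].

INTERFACE

Orientations are given as a unit quaternion [w, x, y, z].
In Python, from station import bot, eyes gives the robot as it stands.
- The arm moves only by the tool move_arm, never from a script. Its arguments are lists of equal length, an entry for each row: "claw": the finger opening in cm, from 0 to 8.54; "slide": the shift along the world's x, y, z in cm, a list of three; "twist": the turn about the world's z in rad. A call has exactly 8 rows; each row is the pose to reach, as a shift and turn from the pose commanded when the call began; what a row does not reach only later rows make up. A row lasts 1/12 s, in which the tool goes at most 41.7 mm and 7.16 degrees, less where a joint would pass 70% of its speed; a pose out of reach is approached as far as the arm can. A call with a gripper value outside its range is refused whole. The fingers move at their own pace and stop on an object; the grip force is fixed at half the most. Time passes only in rows, so rows that repeat a pose let the fingers close, or fill a call up. It gives the time, the measured TCP pose, the force and the opening at its end, in the units of the state.
- bot.sense(): the state, without advancing time (a new reading comes with each control period).
- eyes.camera(name): name is "side" or "top" or "wrist"; returns a dict with "img" (400x640x3 uint8, red, green, blue), "fovy" (degrees; the focal length in pixels is half the picture's height over the tangent of half this angle, whatever the lens; pixels are square), "cx", "cy" (the principal point, pixels), "distortion" ([k1, k2, p1, p2, k3] as OpenCV has them; the pictures are not rectified), "rvec" (rotation vector, rad) and "tvec" (3), from world to camera coordinates, as OpenCV has them. Camera axes: x right, y down, z forward; pixel columns grow to the right and rows downward; lengths in m; the calibration is good to about 2 mm. A picture is of the moment at which its call begins. There is no depth.
- bot.hand_in(): hands the job in, once; it reports no verdict.
The state is a dict: "t": time; "joints": joint angles; "joint_vel": joint speeds; "effort": joint torques, N m; "position": TCP position; "tool_rot": TCP orientation; "wrist_force": force on the tool from outside, world axes, zero at the start; "moment": the same for the moment, N m; "gripper_width": finger opening in m.
Only numpy, scipy, OpenCV 4.12 (cv2) and the standard library are available. Lean on these libraries where they do the work, as an engineer would, in place of code of your own. Each camera call takes 0.05 s, during which the arm holds its last target. There are 200 camera calls.

## Working session

There is one attempt and no reset: what is moved stays moved. The work goes in short steps, Python scripts to look and compute and a tool call to move; the robot and the scene stay as the last step left them, time stands still between calls to the robot, and variables do not carry over. Pictures are saved under pics/ and viewed, about 12 in all and at most 16, crops included, and the job is handed in when it is done.

Besides the shell and the picture viewer there is one more tool, called after "Call:" by a JSON object that holds its "fn" and its "kwargs", one argument or row to a line. move_arm: Moves the arm, as the interface text tells. Its arguments: {"type":"object","properties":{"claw":{"type":"array"},"slide":{"type":"array"},"twist":{"type":"array"}},"required":["claw","slide","twist"]}

```bash
ls; mkdir -p pics; cat > h.py <<'E'
import numpy as np, cv2
from station import bot, eyes
def cam(n):
    c=eyes.camera(n); h,w=c["img"].shape[:2]; f=h/2/np.tan(np.radians(c["fovy"])/2)
    c["K"]=np.array([[f,0,c["cx"]],[0,f,c["cy"]],[0,0,1.]]); c["R"]=cv2.Rodrigues(np.array(c["rvec"],float))[0]
    c["D"]=np.array(c["distortion"],float); c["t"]=np.array(c["tvec"],float).reshape(3); return c
def ray(c,uv):
    p=cv2.undistortPoints(np.array(uv,float).reshape(-1,1,2),c["K"],c["D"]).reshape(-1,2)
    d=np.c_[p,np.ones(len(p))]@c["R"]; return -c["R"].T@c["t"],d
def onz(c,uv,z):
    o,d=ray(c,uv); s=(z-o[2])/d[:,2]; return o+d*s[:,None]
def proj(c,P):
    return cv2.projectPoints(np.array(P,float).reshape(-1,3),c["R"],c["t"],c["K"],c["D"])[0].reshape(-1,2)
def save(n,im,s=1):
    if s!=1: im=cv2.resize(im,None,fx=s,fy=s,interpolation=cv2.INTER_CUBIC)
    cv2.imwrite("pics/"+n+".png",im[:,:,::-1])
E
python3 - <<'E'
from h import *
for n in("top","side"):
    c=cam(n); save(n+"0",c["img"]); o,_=ray(c,[[320,200]]); print(n,o,c["fovy"],c["D"])
print(bot.sense())
E
```

```text
pics
top [0.54170226 0.0010989  0.96899781] 52.87475517758877 [-0.03666884  0.          0.          0.          0.        ]
side [-0.08825708 -0.74576208  0.83183404] 42.35323596437561 [-0.08838031  0.          0.          0.          0.        ]
{'t': 0.1, 'joints': array([ 1.19462817e+00,  3.53628976e-01,  1.63404858e+00, -1.09622760e-05,
        1.15519689e+00, -2.38696147e-03]), 'joint_vel': array([-3.27868864e-05, -8.78890796e-04, -1.53243723e-03, -9.51537566e-04,
       -4.11359673e-05, -1.78471452e-03]), 'effort': array([ 8.57094790e-06, -6.06355333e+01, -3.42819679e+01,  4.19705486e-05,
        3.94400849e-03,  2.22698753e-05]), 'position': array([0.2280516 , 0.58145424, 0.23061026]), 'tool_rot': array([-0.58393726,  0.584452  ,  0.39801928, -0.39876533]), 'wrist_force': array([-1.12418355, -0.150761  ,  0.13414795]), 'moment': array([ 0.03497603,  0.00390245, -0.03296605]), 'gripper_width': 0.08551009697863686}
```

View pics/top0.png

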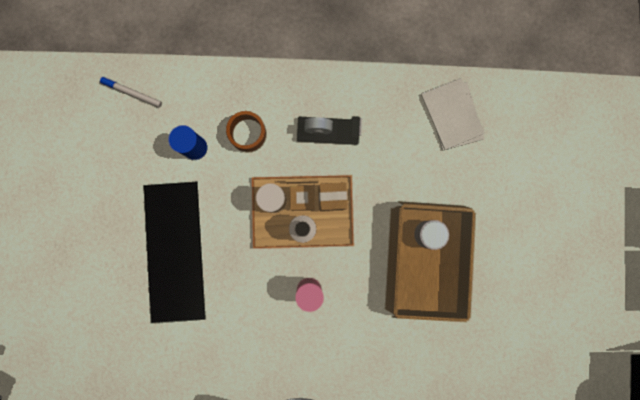

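View pics/side0.png

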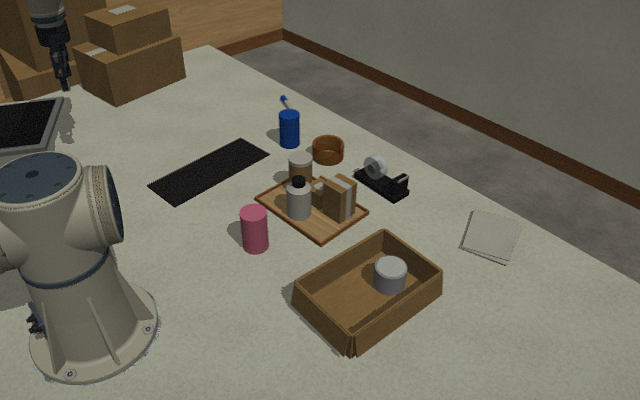

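Top view: the tray is at about (302,212). The tube is at (270,198), the low carton at (303,197), the tall carton at (333,196) and the bottle at (302,229). The mat is on the left at (175,252) and the box on the right at (432,262), with the tin at (434,235). Tube candidates are the brown/white one in the tray at (270,198), blue at (188,142) and pink at (309,295). The one in the tray is the right one because it is cardboard with white caps. I'll confirm that in a crop while I measure.

```bash
python3 - <<'E'
from h import *
c=cam("top"); im=c["img"]; g=cv2.cvtColor(im,cv2.COLOR_RGB2HSV)
save("tray1",im[165:320,230:370],5) if 0 else save("tray1",im[165:255,240:365],6)
def rect(m,z,name,n=1):
    cs,_=cv2.findContours(m.astype(np.uint8),cv2.RETR_EXTERNAL,cv2.CHAIN_APPROX_NONE)
    k=max(cs,key=cv2.contourArea)[:,0,:].astype(float)
    w=onz(c,k,z)[:,:2]*1000
    r=cv2.minAreaRect(w.astype(np.float32)); print(name,np.round(r[0],1),np.round(r[1],1),round(r[2],2))
    return k
def sub(m,x0,x1,y0,y1):
    o=np.zeros_like(m); o[y0:y1,x0:x1]=m[y0:y1,x0:x1]; return o
H,S,V=[g[:,:,i].astype(int) for i in range(3)]
rect(sub(V<40,130,220,170,335),.004,"mat")
wood=(S>70)&(H<25)
k=rect(sub(wood,240,365,165,260),.012,"tray")
k=rect(sub(wood,383,490,195,330),.07,"box")
def circ(m,z,name):
    cs,_=cv2.findContours(m.astype(np.uint8),cv2.RETR_EXTERNAL,cv2.CHAIN_APPROX_NONE)
    k=max(cs,key=cv2.contourArea)[:,0,:].astype(float)
    w=onz(c,k,z)[:,:2]*1000
    (e,r)=cv2.minEnclosingCircle(w.astype(np.float32)); el=cv2.fitEllipse(w.astype(np.float32)); print(name,np.round(e,1),round(r,1),np.round(el[0],1),np.round(el[1],1))
circ(sub((S<75)&(V>110),250,288,180,214),.1,"tube")
circ(sub((V<60),290,315,215,240),.105,"cap")
circ(sub((S<60)&(V>100),410,455,215,255),.053,"tin")
circ(sub((S>100)&(H>160),290,330,275,315),.1,"pink?")
for p in((270,198),(303,197),(333,196),(302,229)): print(p,im[p[1],p[0]],g[p[1],p[0]])
E
```

```text
mat [468.3 310.5] [324.  126.4] 5.65
tray [572.9   8.4] [171.1 242.3] 3.1
box [ 467.2 -284.2] [195.4 260.9] 87.92
tube [598.3  78.1] 31.3 [598.   78.1] [59.3 61.3]
cap [533.1   7.2] 14.4 [532.9   7.2] [26.8 27. ]
tin [ 527.8 -297.3] 33.9 [ 527.7 -297.3] [65.1 66.3]
pink? [391.4 -14.4] 32.4 [389.3 -13.3] [54.6 60.3]
(270, 198) [179 167 154] [ 16  36 179]
(303, 197) [150 142 126] [ 20  41 150]
(333, 196) [169 159 144] [ 18  38 169]
(302, 229) [47 43 38] [17 49 47]
```

View pics/tray1.png

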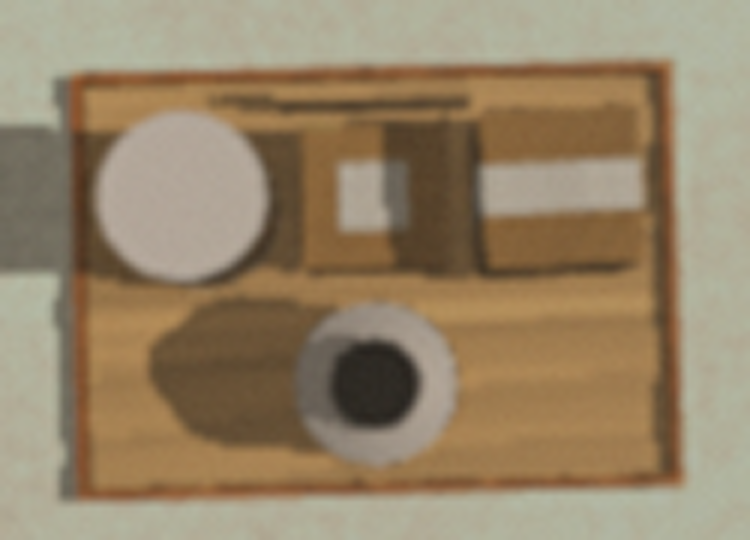

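The crop confirms the layout: white-capped tube top left, low carton with the square label in the middle, tall carton with the strip on the right, and the bottle in front. All of them fit the tray pose of (573,8) mm at 3.1°. Next I need the tool yaw and the box details.

```bash
python3 - <<'E'
from h import *
from scipy.spatial.transform import Rotation as Rn
s=bot.sense(); q=s["tool_rot"]; R=Rn.from_quat([q[1],q[2],q[3],q[0]]).as_matrix(); print(np.round(R,3), "toolx yaw",np.degrees(np.arctan2(R[1,0],R[0,0])))
c=cam("top"); im=c["img"]; save("box1",im[190:335,370:495],4)
s=cam("side"); save("sbox1",s["img"][215:370,275:460],4)
# predicted free-half box drawing
def P(b,yaw,pts):
    a=np.radians(yaw);r=np.array([[np.cos(a),-np.sin(a)],[np.sin(a),np.cos(a)]]); return [list(np.array(b)+r@np.array(p[:2]))+[p[2]] for p in pts]
for z,hx,hy in((.07,.125,.084),(.004,.121,.08)):
    print(z,np.round(proj(c,P((.468,-.295),-2.1,[(hx,hy,z),(hx,-hy,z),(-hx,-hy,z),(-hx,hy,z)])),1).tolist())
E
```

```text
[[ 0.365 -0.    -0.931]
 [ 0.931 -0.001  0.365]
 [-0.001 -1.     0.   ]] toolx yaw 68.58202583869898
0.07 [[401.5, 203.3], [474.3, 208.3], [468.7, 319.0], [395.0, 314.9]]
0.004 [[396.5, 206.5], [461.3, 211.0], [456.1, 310.9], [390.6, 307.2]]
```

View pics/box1.png

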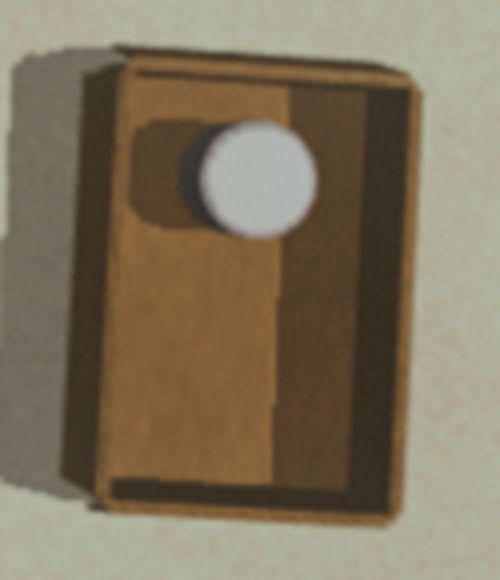

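Box rim corners in full-image pixels are (400,205), (475,211), (469,321) and (394,317). That puts the box centre at about (464,-295) mm with yaw -2°, so the free point is about (410,-293). I'll start moving and go above the bottle first.

Call:
{"fn": "move_arm", "kwargs": {
  "claw": [8.5, 8.5, 8.5, 8.5, 8.5, 8.5, 8.5, 8.5],
  "slide": [
    [1.9, -3.6, 0],
    [3.8, -7.2, 0],
    [5.7, -10.8, 0],
    [7.6, -14.4, 0],
    [9.5, -18, 0],
    [11.4, -21.6, 0],
    [13.3, -25.2, 0],
    [15.2, -28.8, 0]
  ],
  "twist": [0.08, 0.16, 0.24, 0.32, 0.4, 0.428, 0.428, 0.428]
}}

```text
t: 0.92
position: [0.3807, 0.2921, 0.2314]
tool_rot: [-0.486, 0.486, 0.514, -0.513]
wrist_force: [1.3, -0.6, -1.2]
gripper_width: 0.0849
```

Call:
{"fn": "move_arm", "kwargs": {
  "claw": [8.5, 8.5, 8.5, 8.5, 8.5, 8.5, 8.5, 8.5],
  "slide": [
    [1.9, -3.6, 0],
    [3.8, -7.2, 0],
    [5.7, -10.8, 0],
    [7.6, -14.4, 0],
    [9.5, -18, 0],
    [11.4, -21.6, 0],
    [13.3, -25.2, 0],
    [15.2, -28.6, 0]
  ],
  "twist": [0, 0, 0, 0, 0, 0, 0, 0]
}}

```text
t: 1.58
position: [0.5328, 0.0056, 0.2314]
tool_rot: [-0.486, 0.486, 0.513, -0.513]
wrist_force: [0.6, 0.4, -0.7]
gripper_width: 0.0849
```

```bash
cat >> h.py <<'E'
def st():
    s=bot.sense(); q=s["tool_rot"]
    from scipy.spatial.transform import Rotation as Rn
    R=Rn.from_quat([q[1],q[2],q[3],q[0]]).as_matrix()
    print("t",round(s["t"],2),"pos",np.round(s["position"]*1000,1),"yaw",round(np.degrees(np.arctan2(R[1,0],R[0,0])),2),"w",round(s["gripper_width"]*1000,1),"F",np.round(s["wrist_force"],1))
E
python3 - <<'E'
from h import *
st(); c=cam("wrist"); save("w1",c["img"]); np.save("w1.npy",c,allow_pickle=True)
E
```

```text
t 1.58 pos [532.8   5.6 231.4] yaw 93.08 w 84.9 F [ 0.6  0.4 -0.7]
```

View pics/w1.png

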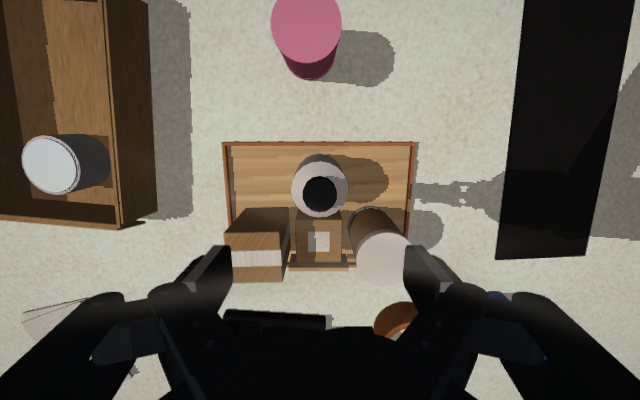

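The wrist view shows the bottle cap at (319,195), the tall carton top at (254,262), the low label at (319,241), the tube top at (382,258), and the tin at (52,165). I'll measure them again from this picture.

```bash
python3 - <<'E'
from h import *
c=np.load("w1.npy",allow_pickle=True).item(); im=c["img"]; g=cv2.cvtColor(im,cv2.COLOR_RGB2HSV); H,S,V=[g[:,:,i].astype(int) for i in range(3)]
def circ(m,box,z,name):
    x0,x1,y0,y1=box; o=np.zeros(m.shape,np.uint8); o[y0:y1,x0:x1]=m[y0:y1,x0:x1]
    k=max(cv2.findContours(o,cv2.RETR_EXTERNAL,cv2.CHAIN_APPROX_NONE)[0],key=cv2.contourArea)[:,0,:].astype(float)
    w=(onz(c,k,z)[:,:2]*1000).astype(np.float32); e=cv2.fitEllipse(w); r=cv2.minAreaRect(w)
    print(name,"ell",np.round(e[0],1),np.round(e[1],1),"rect",np.round(r[0],1),np.round(r[1],1),round(r[2],1))
circ(V<50,(295,345,168,220),.109,"cap")
circ((S<60)&(V>100),(340,404,232,285),.104,"tube")
circ((S<60)&(V>130),(300,340,225,255),.050,"label")
circ((S<60)&(V>100),(228,286,245,270),.099,"strip")
circ((S<60)&(V>100),(15,82,130,200),.057,"tin")
circ((V<45),(490,640,0,262),.004,"matpart")
print("tray corners",np.round(onz(c,[[222,143],[418,142],[410,265]],.012)*1000,1).tolist())
print("box corner",np.round(onz(c,[[120,228],[105,0]],.07)*1000,1).tolist())
print("mat corners",np.round(onz(c,[[496,258],[586,255]],.004)*1000,1).tolist())
E
```

```text
cap ell [530.9   6.7] [31.6 33.2] rect [530.9   6.9] [32.1 33.3] 78.4
tube ell [602.2  70. ] [60.2 72.6] rect [597.8  65.5] [58.7 67.2] 2.9
label ell [603.6  14.1] [19.  29.8] rect [604.3  13.5] [25.  18.1] 3.6
strip ell [606. -56.] [19.  69.3] rect [606.  -55.9] [18.  52.8] 5.2
tin ell [ 526.3 -297.1] [66.1 66.4] rect [ 526.4 -297.4] [66.7 66.7] 42.1
matpart ell [468.2 311.2] [146. 412.] rect [470.3 311.6] [324.4 131.6] 5.8
tray corners [[495.5, -116.0, 12.0], [481.3, 127.0, 12.0], [648.7, 139.9, 12.0]]
box corner [[592.0, -216.9, 70.0], [363.4, -204.7, 70.0]]
mat corners [[635.9, 264.4, 4.0], [625.1, 395.1, 4.0]]
```

Call:
{"fn": "move_arm", "kwargs": {
  "claw": [8.5, 8.5, 8.5, 8.5, 8.5, 8.5, 8.5, 8.5],
  "slide": [
    [0, 0.1, -4],
    [0, 0.1, -8],
    [-0.1, 0.1, -12],
    [-0.1, 0.1, -14.5],
    [-0.1, 0.1, -16.5],
    [-0.1, 0.1, -18],
    [-0.1, 0.1, -18.5],
    [-0.1, 0.1, -18.5]
  ],
  "twist": [0, 0, 0, 0, 0, 0, 0, 0]
}}

```text
t: 2.3
position: [0.5303, 0.0089, 0.0452]
tool_rot: [0.487, -0.486, -0.513, 0.514]
wrist_force: [-0.3, 0.0, 0.8]
gripper_width: 0.0849
```

Call:
{"fn": "move_arm", "kwargs": {
  "claw": [7, 6, 5, 5, 5, 5, 5, 5],
  "slide": [
    [0, 0, 0],
    [0, 0, 0],
    [0, 0, 0],
    [0, 0, 0],
    [0, 0, 0],
    [0, 0, 0],
    [0, 0, 0],
    [0, 0, 0]
  ],
  "twist": [0, 0, 0, 0, 0, 0, 0, 0]
}}

```text
t: 2.97
position: [0.5323, 0.0088, 0.048]
tool_rot: [-0.486, 0.487, 0.514, -0.513]
wrist_force: [-2.1, -0.2, 5.5]
gripper_width: 0.0586
```

Call:
{"fn": "move_arm", "kwargs": {
  "claw": [5, 5, 5, 5, 5, 5, 5, 5],
  "slide": [
    [0, 0, 2],
    [0, 0, 5],
    [0, 0, 8],
    [-1.0, 1.8, 8],
    [-2.8, 4.8, 8],
    [-4.6, 8, 8],
    [-6.4, 11.2, 8],
    [-8.2, 14.4, 8]
  ],
  "twist": [0, 0, 0, 0, 0, 0, 0, 0]
}}

```text
t: 3.63
position: [0.4485, 0.154, 0.1273]
tool_rot: [-0.486, 0.487, 0.514, -0.513]
wrist_force: [0.3, 0.7, -2.4]
gripper_width: 0.0585
```

Call:
{"fn": "move_arm", "kwargs": {
  "claw": [5, 5, 5, 5, 5, 5, 5, 5],
  "slide": [
    [-1.8, 3.2, 0],
    [-3.6, 6.4, 0],
    [-5.4, 9.6, 0],
    [-7.0, 12.4, 0],
    [-8.0, 14.1, 0],
    [-8.5, 14.7, 0],
    [-8.5, 14.7, -2],
    [-8.5, 14.7, -4]
  ],
  "twist": [0, 0, 0, 0, 0, 0, 0, 0]
}}

```text
t: 4.3
position: [0.365, 0.301, 0.0874]
tool_rot: [-0.486, 0.486, 0.515, -0.512]
wrist_force: [0.8, -0.5, -3.0]
gripper_width: 0.0583
```

```bash
python3 - <<'E'
from h import *
st(); c=cam("wrist"); save("w2",c["img"])
E
```

```text
t 4.3 pos [365.  301.   87.4] yaw 93.2 w 58.3 F [ 0.8 -0.5 -3. ]
```

View pics/w2.png

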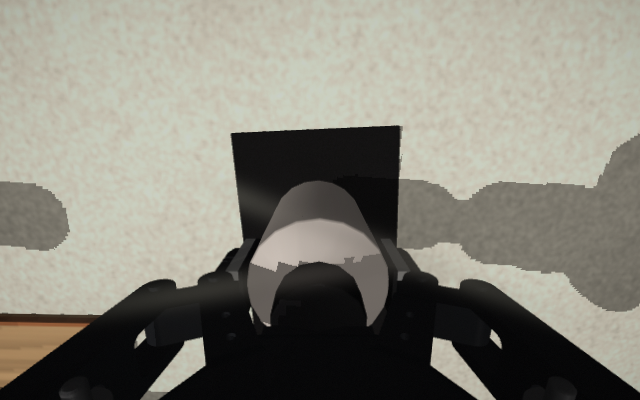

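The bottle is held upright over the near end of the mat at about (318,250). I'll lower and release it, then go for the tube.

Call:
{"fn": "move_arm", "kwargs": {
  "claw": [5, 5, 5, 5, 5, 6.5, 7.5, 8.5],
  "slide": [
    [0, 0, -1.5],
    [0, 0, -3],
    [0, 0, -3.7],
    [0, 0, -3.9],
    [0, 0, -3.9],
    [0, 0, -3.9],
    [0, 0, -3.9],
    [0, 0, -3.9]
  ],
  "twist": [0, 0, 0, 0, 0, 0, 0, 0]
}}

```text
t: 5.02
position: [0.3648, 0.3001, 0.0479]
tool_rot: [-0.486, 0.486, 0.514, -0.513]
wrist_force: [-0.5, 0.5, 0.2]
gripper_width: 0.0839
```

Call:
{"fn": "move_arm", "kwargs": {
  "claw": [8.5, 8.5, 8.5, 8.5, 8.5, 8.5, 8.5, 8.5],
  "slide": [
    [0, 0, 0],
    [0, 0, 3],
    [0, 0, 7],
    [0, 0, 11],
    [2.9, -2.8, 12],
    [5.8, -5.5, 12],
    [8.7, -8.2, 12],
    [11.6, -11, 12]
  ],
  "twist": [0, 0, 0, 0, 0, 0, 0, 0]
}}

```text
t: 5.68
position: [0.4815, 0.1889, 0.1682]
tool_rot: [-0.486, 0.486, 0.514, -0.513]
wrist_force: [0.1, 1.4, 0.9]
gripper_width: 0.0849
```

Call:
{"fn": "move_arm", "kwargs": {
  "claw": [8.5, 8.5, 8.5, 8.5, 8.5, 8.5, 8.5, 8.5],
  "slide": [
    [2.9, -2.8, 0],
    [5.8, -5.5, 0],
    [8.7, -8.2, 0],
    [11.9, -11.1, 0],
    [11.9, -11.1, 0],
    [11.9, -11.1, 0],
    [11.9, -11.1, 0],
    [11.9, -11.1, 0]
  ],
  "twist": [0, 0, 0, 0, 0, 0, 0, 0]
}}

```text
t: 6.35
position: [0.5982, 0.0795, 0.1671]
tool_rot: [0.486, -0.486, -0.513, 0.514]
wrist_force: [-0.3, 0.3, 0.5]
gripper_width: 0.0853
```

```bash
python3 - <<'E'
from h import *
st(); c=cam("wrist"); save("w3",c["img"]); np.save("w3.npy",c,allow_pickle=True)
E
```

```text
t 6.35 pos [598.2  79.5 167.1] yaw 93.14 w 85.3 F [-0.3  0.3  0.5]
```

View pics/w3.png

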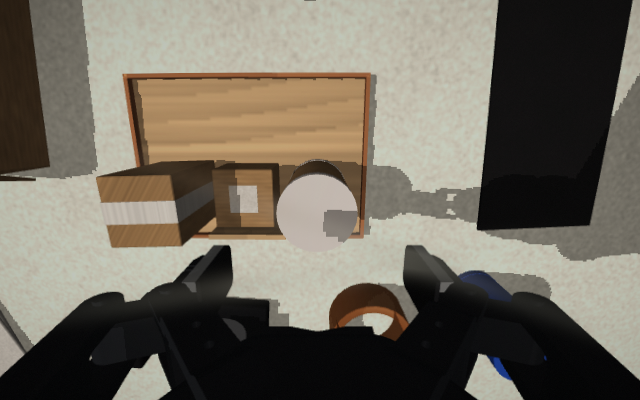

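The view shows the tube top at (317,211), low carton top at (246,195), and tall carton top at (140,210). I'll measure all three before gripping.

```bash
python3 - <<'E'
from h import *
c=np.load("w3.npy",allow_pickle=True).item(); im=c["img"]; g=cv2.cvtColor(im,cv2.COLOR_RGB2HSV); H,S,V=[g[:,:,i].astype(int) for i in range(3)]
o=np.zeros(S.shape,np.uint8); o[165:252,272:362]=((S<60)&(V>60))[165:252,272:362]
k=max(cv2.findContours(o,cv2.RETR_EXTERNAL,cv2.CHAIN_APPROX_NONE)[0],key=cv2.contourArea); k=cv2.convexHull(k)[:,0,:].astype(float)
w=(onz(c,k,.104)[:,:2]*1000).astype(np.float32); e=cv2.fitEllipse(w);print("tube",e, cv2.minEnclosingCircle(w))
print("tall",np.round(onz(c,[[97,178],[174,175],[185,245],[110,247]],.099)*1000,1).tolist())
q=np.round(onz(c,[[214,164],[279,163],[274,231],[213,229]],.050)*1000,1); print("low",q.tolist(),q.mean(0))
print("tray",np.round(onz(c,[[124,75],[370,73],[364,237]],.012)*1000,1).tolist())
E
```

```text
tube ((617.3786010742188, 79.0237808227539), (69.98234558105469, 103.67037200927734), 93.19441986083984) ((606.8555297851562, 78.44685363769531), 40.77500534057617)
tall [[580.2, -89.0, 99.0], [574.8, -30.0, 99.0], [631.1, -25.4, 99.0], [636.4, -86.6, 99.0]]
low [[572.3, -16.9, 50.0], [568.3, 42.2, 50.0], [634.1, 38.7, 50.0], [635.3, -20.3, 50.0]] [602.5    10.925  50.   ]
tray [[495.3, -115.6, 12.0], [481.7, 123.2, 12.0], [650.4, 133.4, 12.0]]
```

Tray pose and carton positions agree within about 1 mm, and the tube sits at about (599,79), right under the tool. The tube ellipse in this view was spoilt by other bright pixels, so I'm relying on the top view and the tray model. Gripping now.

Call:
{"fn": "move_arm", "kwargs": {
  "claw": [8.5, 8.5, 8.5, 8.5, 8.5, 8.5, 7, 6],
  "slide": [
    [0, 0, -3],
    [0, 0, -6],
    [0, 0, -9],
    [0, 0, -10.5],
    [0, 0, -11.1],
    [0, 0, -11.1],
    [0, 0, -11.1],
    [0, 0, -11.1]
  ],
  "twist": [0, 0, 0, 0, 0, 0, 0, 0]
}}

```text
t: 7.07
position: [0.6001, 0.0793, 0.0578]
tool_rot: [-0.486, 0.487, 0.514, -0.513]
wrist_force: [0.3, 0.5, 0.4]
gripper_width: 0.0631
```

Call:
{"fn": "move_arm", "kwargs": {
  "claw": [5, 5, 5, 5, 5, 5, 5, 5],
  "slide": [
    [0, 0, 0],
    [0, 0, 0],
    [0, 0, 0],
    [0, 0, 0],
    [0, 0, 0.7],
    [0, 0, 2],
    [0, 0, 4],
    [0, 0, 6]
  ],
  "twist": [0, 0, 0, 0, 0, 0, 0, 0]
}}

```text
t: 7.73
position: [0.5989, 0.0788, 0.1177]
tool_rot: [0.486, -0.486, -0.513, 0.514]
wrist_force: [-0.2, 0.1, -2.6]
gripper_width: 0.059
```

Call:
{"fn": "move_arm", "kwargs": {
  "claw": [5, 5, 5, 5, 5, 5, 5, 5],
  "slide": [
    [-0.2, 1.8, 0],
    [-0.6, 5.4, 0],
    [-1, 9.2, 0],
    [-1.4, 13, 0],
    [-1.8, 16.8, 0],
    [-2.2, 20.4, 0],
    [-2.5, 23, 0],
    [-2.6, 24.2, 0]
  ],
  "twist": [0, 0, 0, 0, 0, 0, 0, 0]
}}

```text
t: 8.4
position: [0.5728, 0.3245, 0.1178]
tool_rot: [-0.486, 0.486, 0.515, -0.513]
wrist_force: [0.1, 0.5, -1.5]
gripper_width: 0.0592
```

Call:
{"fn": "move_arm", "kwargs": {
  "claw": [5, 5, 5, 5, 5, 6.5, 7.5, 8.5],
  "slide": [
    [0, 0, -2],
    [0, 0, -4],
    [0, 0, -5.5],
    [0, 0, -5.9],
    [0, 0, -5.9],
    [0, 0, -5.9],
    [0, 0, -5.9],
    [0, 0, -5.9]
  ],
  "twist": [0, 0, 0, 0, 0, 0, 0, 0]
}}

```text
t: 9.07
position: [0.5738, 0.3208, 0.0581]
tool_rot: [-0.486, 0.487, 0.514, -0.513]
wrist_force: [-0.0, 0.5, -0.5]
gripper_width: 0.0843
```

Call:
{"fn": "move_arm", "kwargs": {
  "claw": [8.5, 8.5, 8.5, 8.5, 8.5, 8.5, 8.5, 8.5],
  "slide": [
    [0, 0, 0],
    [0, 0, 3],
    [0, 0, 6.5],
    [0, 0, 10],
    [0.3, -4, 10],
    [0.6, -8, 10],
    [0.9, -12, 10],
    [1.2, -16, 10]
  ],
  "twist": [0, 0, 0, 0, 0, 0, 0, 0]
}}

```text
t: 9.73
position: [0.5852, 0.1595, 0.1579]
tool_rot: [-0.486, 0.486, 0.514, -0.513]
wrist_force: [0.6, -0.1, -0.0]
gripper_width: 0.0846
```

Call:
{"fn": "move_arm", "kwargs": {
  "claw": [8.5, 8.5, 8.5, 8.5, 8.5, 8.5, 8.5, 8.5],
  "slide": [
    [0.3, -4, 0],
    [0.6, -8, 0],
    [0.9, -12, 0],
    [1.2, -16, 0],
    [1.5, -19, 0],
    [1.9, -21.2, 0],
    [2.2, -21.9, 0],
    [2.2, -21.9, 0]
  ],
  "twist": [0, 0, 0, 0, 0, 0, 0, 0]
}}

```text
t: 10.4
position: [0.6077, -0.0598, 0.1575]
tool_rot: [-0.487, 0.487, 0.513, -0.513]
wrist_force: [-0.2, 0.4, 0.5]
gripper_width: 0.085
```

```bash
python3 - <<'E'
from h import *
st(); c=cam("wrist"); t=cam("top"); s=cam("side"); np.save("w4.npy",c,allow_pickle=True)
a=c["img"]; b=cv2.resize(s["img"][90:290,130:450],(640,400)); save("w4",cv2.resize(np.vstack([a,b]),(480,600)))
E
```

```text
t 10.4 pos [607.7 -59.8 157.5] yaw 92.96 w 85.0 F [-0.2  0.4  0.5]
```

View pics/w4.png

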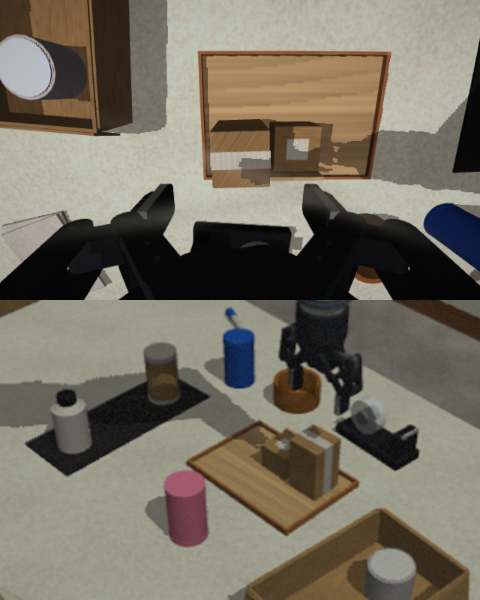

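The bottle and tube stand on the mat, and the tall carton is centred between the fingers. I'll grip it now.

Call:
{"fn": "move_arm", "kwargs": {
  "claw": [8.5, 8.5, 8.5, 8.5, 8.5, 8.5, 7, 6],
  "slide": [
    [0, 0, -3],
    [0, 0, -6],
    [0, 0, -8.5],
    [0, 0, -10],
    [0, 0, -10.3],
    [0, 0, -10.3],
    [0, 0, -10.3],
    [0, 0, -10.3]
  ],
  "twist": [0, 0, 0, 0, 0, 0, 0, 0]
}}

```text
t: 11.22
position: [0.6083, -0.0577, 0.0557]
tool_rot: [-0.485, 0.487, 0.514, -0.513]
wrist_force: [0.7, -0.3, 0.4]
gripper_width: 0.0635
```

Call:
{"fn": "move_arm", "kwargs": {
  "claw": [5, 5, 5, 5, 5, 5, 5, 5],
  "slide": [
    [0, 0, 0],
    [0, 0, 0],
    [0, 0, 0],
    [0, 0, 0],
    [0, 0, 1],
    [0, 0, 3],
    [0, 0, 6],
    [0, 0, 8]
  ],
  "twist": [0, 0, 0, 0, 0, 0, 0, 0]
}}

```text
t: 11.88
position: [0.6074, -0.0583, 0.1368]
tool_rot: [-0.486, 0.487, 0.513, -0.513]
wrist_force: [0.1, -0.4, -2.0]
gripper_width: 0.0576
```

Call:
{"fn": "move_arm", "kwargs": {
  "claw": [5, 5, 5, 5, 5, 5, 5, 5],
  "slide": [
    [-0.7, 1.8, 0],
    [-1.9, 5, 0],
    [-3.2, 8.5, 0],
    [-4.5, 12, 0],
    [-5.8, 15.5, 0],
    [-7.1, 19, 0],
    [-8.4, 22.5, 0],
    [-9.7, 26, 0]
  ],
  "twist": [0, 0, 0, 0, 0, 0, 0, 0]
}}

```text
t: 12.55
position: [0.5093, 0.2032, 0.1352]
tool_rot: [-0.486, 0.486, 0.513, -0.513]
wrist_force: [0.7, -0.3, -2.3]
gripper_width: 0.0574
```

Call:
{"fn": "move_arm", "kwargs": {
  "claw": [5, 5, 5, 5, 5, 5, 5, 5],
  "slide": [
    [-1.3, 3.5, 0],
    [-2.7, 7, 0],
    [-3.7, 9.6, 0],
    [-4.2, 10.8, -1],
    [-4.2, 10.8, -3.5],
    [-4.2, 10.8, -6],
    [-4.2, 10.8, -7.5],
    [-4.2, 10.8, -7.9]
  ],
  "twist": [0, 0, 0, 0, 0, 0, 0, 0]
}}

```text
t: 13.22
position: [0.4672, 0.3089, 0.0552]
tool_rot: [0.486, -0.486, -0.512, 0.515]
wrist_force: [-17.4, -6.4, 58.6]
gripper_width: 0.0575
```

Call:
{"fn": "move_arm", "kwargs": {
  "claw": [5, 5, 6.5, 7.5, 8.5, 8.5, 8.5, 8.5],
  "slide": [
    [0, 0, 0],
    [0, 0, 0],
    [0, 0, 0],
    [0, 0, 0],
    [0, 0, 0],
    [0, 0, 0],
    [0, 0, 3],
    [0, 0, 7]
  ],
  "twist": [0, 0, 0, 0, 0, 0, 0, 0]
}}

```text
t: 13.88
position: [0.466, 0.3083, 0.1231]
tool_rot: [0.487, -0.486, -0.511, 0.516]
wrist_force: [0.6, 1.0, 0.4]
gripper_width: 0.0849
```

Wrist force reached 58 N while placing the tall carton, so I'll check how it stands.

```bash
python3 - <<'E'
from h import *
st(); c=cam("wrist"); s=cam("side"); np.save("w5.npy",c,allow_pickle=True)
a=c["img"]; b=cv2.resize(s["img"][90:290,130:450],(640,400)); save("w5",cv2.resize(np.vstack([a,b]),(480,600)))
E
```

```text
t 13.88 pos [466.  308.3 123.1] yaw 93.1 w 84.9 F [0.6 1.  0.4]
```

View pics/w5.png

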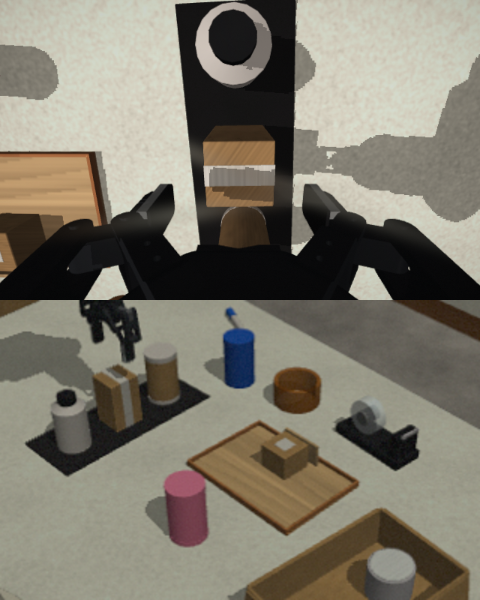

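All three stand upright on the mat. Next is the low carton.

Call:
{"fn": "move_arm", "kwargs": {
  "claw": [8.5, 8.5, 8.5, 8.5, 8.5, 8.5, 8.5, 8.5],
  "slide": [
    [0, 0, 3],
    [1.6, -3.6, 3],
    [3.2, -7.2, 3],
    [4.8, -10.8, 3],
    [6.4, -14.4, 3],
    [8, -18, 3],
    [9.6, -21.6, 3],
    [11.2, -25.2, 3]
  ],
  "twist": [0, 0, 0, 0, 0, 0, 0, 0]
}}

```text
t: 14.65
position: [0.5807, 0.0559, 0.1551]
tool_rot: [-0.486, 0.486, 0.513, -0.513]
wrist_force: [0.3, 0.3, 0.6]
gripper_width: 0.0853
```

Call:
{"fn": "move_arm", "kwargs": {
  "claw": [8.5, 8.5, 8.5, 8.5, 8.5, 8.5, 8.5, 8.5],
  "slide": [
    [1.5, -3, 0],
    [2.3, -4.7, 0],
    [2.3, -4.7, -2],
    [2.3, -4.7, -4],
    [2.3, -4.7, -5],
    [2.3, -4.7, -5],
    [2.3, -4.7, -5],
    [2.3, -4.7, -5]
  ],
  "twist": [0, 0, 0, 0, 0, 0, 0, 0]
}}

```text
t: 15.32
position: [0.6038, 0.0112, 0.1061]
tool_rot: [-0.486, 0.486, 0.514, -0.513]
wrist_force: [0.2, 0.9, -0.6]
gripper_width: 0.085
```

```bash
python3 - <<'E'
from h import *
st(); c=cam("wrist"); save("w6",c["img"]); np.save("w6.npy",c,allow_pickle=True)
E
```

```text
t 15.32 pos [603.8  11.2 106.1] yaw 93.14 w 85.0 F [ 0.2  0.9 -0.6]
```

View pics/w6.png

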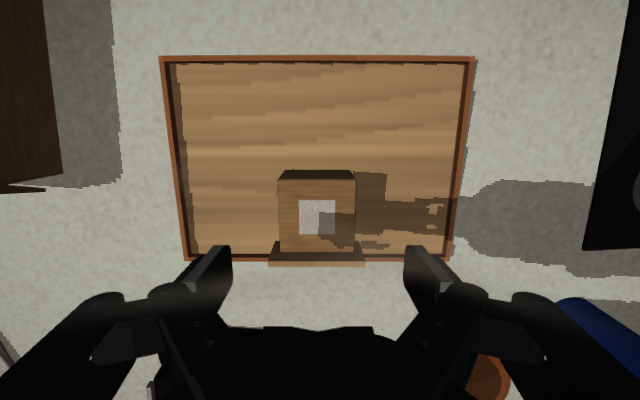

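The low carton is centred between the fingers at about (317,215), with the stop behind it at row 255. Gripping it.

Call:
{"fn": "move_arm", "kwargs": {
  "claw": [8.5, 8.5, 8.5, 8.5, 8.5, 8.5, 7, 6],
  "slide": [
    [0, 0, -3],
    [0, 0, -6],
    [0, 0, -8],
    [0, 0, -9.2],
    [0, 0, -9.4],
    [0, 0, -9.4],
    [0, 0, -9.4],
    [0, 0, -9.4]
  ],
  "twist": [0, 0, 0, 0, 0, 0, 0, 0]
}}

```text
t: 16.03
position: [0.6045, 0.0109, 0.0128]
tool_rot: [-0.486, 0.487, 0.514, -0.513]
wrist_force: [-0.3, 0.1, 0.1]
gripper_width: 0.063
```

Call:
{"fn": "move_arm", "kwargs": {
  "claw": [5, 5, 5, 5, 5, 5, 5, 5],
  "slide": [
    [0, 0, 0],
    [0, 0, 0],
    [0, 0, 0],
    [0, 0, 0],
    [0, 0, 1],
    [0, 0, 3],
    [0, 0, 6],
    [0, 0, 9]
  ],
  "twist": [0, 0, 0, 0, 0, 0, 0, 0]
}}

```text
t: 16.7
position: [0.6024, 0.0108, 0.1025]
tool_rot: [0.487, -0.486, -0.513, 0.514]
wrist_force: [1.4, 0.4, -1.9]
gripper_width: 0.0558
```

Call:
{"fn": "move_arm", "kwargs": {
  "claw": [5, 5, 5, 5, 5, 5, 5, 5],
  "slide": [
    [0, 0, 3],
    [-1, -1.6, 3],
    [-2.8, -4.4, 3],
    [-4.7, -7.4, 3],
    [-6.6, -10.4, 3],
    [-8.5, -13.4, 3],
    [-10.4, -16.4, 3],
    [-12.3, -19.4, 3]
  ],
  "twist": [0, 0, -0.03, -0.06, -0.09, -0.09, -0.09, -0.09]
}}

```text
t: 17.37
position: [0.4791, -0.1843, 0.1323]
tool_rot: [-0.508, 0.509, 0.491, -0.491]
wrist_force: [0.8, -0.7, -1.5]
gripper_width: 0.0552
```

Call:
{"fn": "move_arm", "kwargs": {
  "claw": [5, 5, 5, 5, 5, 5, 5, 5],
  "slide": [
    [-1.9, -3, 0],
    [-3.8, -6, 0],
    [-5.5, -8.8, 0],
    [-6.6, -10.5, 0],
    [-7.0, -11, 0],
    [-7.0, -11, 0],
    [-7.0, -11, 0],
    [-7.0, -11, 0]
  ],
  "twist": [0, 0, 0, 0, 0, 0, 0, 0]
}}

```text
t: 18.03
position: [0.4108, -0.2923, 0.1316]
tool_rot: [-0.509, 0.509, 0.491, -0.491]
wrist_force: [-0.7, -0.5, -2.3]
gripper_width: 0.0553
```

```bash
python3 - <<'E'
from h import *
st(); c=cam("wrist"); s=cam("side"); np.save("w7.npy",c,allow_pickle=True)
a=c["img"]; b=cv2.resize(s["img"][150:350,200:520],(640,400)); save("w7",cv2.resize(np.vstack([a,b]),(480,600)))
E
```

```text
t 18.03 pos [ 410.8 -292.3  131.6] yaw 87.99 w 55.3 F [-0.7 -0.5 -2.3]
```

View pics/w7.png

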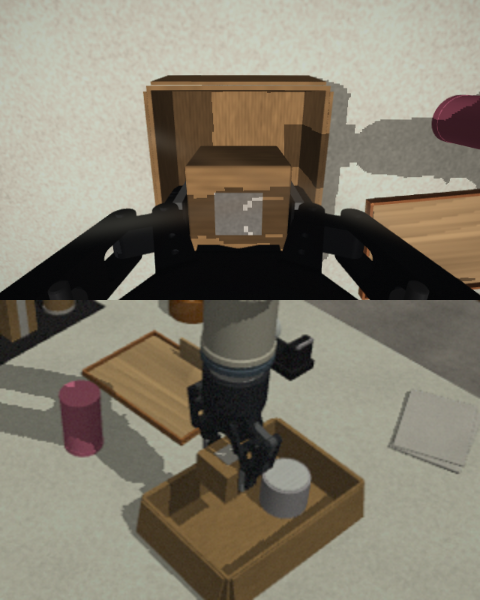

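The carton is centred over the free half: box rim spans columns 148–330, carton 186–292. Lowering it.

Call:
{"fn": "move_arm", "kwargs": {
  "claw": [5, 5, 5, 5, 5, 5, 5, 5],
  "slide": [
    [0, 0, -2.5],
    [0, 0, -5],
    [0, 0, -7.5],
    [0, 0, -9.5],
    [0, 0, -11],
    [0, 0, -11.5],
    [0, 0, -11.8],
    [0, 0, -11.8]
  ],
  "twist": [0, 0, 0, 0, 0, 0, 0, 0]
}}

```text
t: 18.8
position: [0.4105, -0.2925, 0.0137]
tool_rot: [0.509, -0.508, -0.491, 0.491]
wrist_force: [-0.1, 0.5, -0.6]
gripper_width: 0.0552
```

Call:
{"fn": "move_arm", "kwargs": {
  "claw": [5.8, 6.4, 7, 7, 7, 7, 7, 7],
  "slide": [
    [0, 0, 0],
    [0, 0, 0],
    [0, 0, 0],
    [0, 0, 0],
    [0, 0, 0],
    [0, 0, 2],
    [0, 0, 5],
    [0, 0, 9]
  ],
  "twist": [0, 0, 0, 0, 0, 0, 0, 0]
}}

```text
t: 19.47
position: [0.4086, -0.292, 0.1024]
tool_rot: [0.511, -0.507, -0.491, 0.491]
wrist_force: [1.1, -1.5, 0.1]
gripper_width: 0.0701
```

Call:
{"fn": "move_arm", "kwargs": {
  "claw": [8.5, 8.5, 8.5, 8.5, 8.5, 8.5, 8.5, 8.5],
  "slide": [
    [0, 1, 3],
    [0, 5, 3],
    [0, 9, 3],
    [0, 13, 3],
    [0, 17, 3],
    [0, 21, 3],
    [0, 25, 3],
    [0, 29, 3]
  ],
  "twist": [0.09, 0.09, 0.09, 0.09, 0.09, 0.09, 0.09, 0.09]
}}

```text
t: 20.13
position: [0.4099, -0.0014, 0.1336]
tool_rot: [-0.486, 0.487, 0.513, -0.513]
wrist_force: [0.8, 0.4, -0.2]
gripper_width: 0.0853
```

```bash
python3 - <<'E'
from h import *
st(); c=cam("top"); s=cam("side"); np.save("t8.npy",c,allow_pickle=True)
save("w8",np.hstack([cv2.resize(c["img"][180:340,130:500],None,fx=1,fy=1,interpolation=2),s["img"][180:340,250:460]]))
m=(c["img"].max(2)>0)
E
```

```text
t 20.13 pos [409.9  -1.4 133.6] yaw 93.07 w 85.3 F [ 0.8  0.4 -0.2]
```

View pics/w8.png

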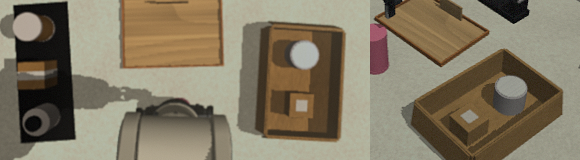

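The low carton stands upright in the free half and the tin is untouched. Next I'll measure the three on the mat and check their offsets.

```bash
python3 - <<'E'
from h import *
c=np.load("t8.npy",allow_pickle=True).item(); im=c["img"]; g=cv2.cvtColor(im,cv2.COLOR_RGB2HSV); H,S,V=[g[:,:,i].astype(int) for i in range(3)]
def fit(m,box,z,name):
    x0,x1,y0,y1=box; o=np.zeros(m.shape,np.uint8); o[y0:y1,x0:x1]=m[y0:y1,x0:x1]
    k=max(cv2.findContours(o,cv2.RETR_EXTERNAL,cv2.CHAIN_APPROX_NONE)[0],key=cv2.contourArea)[:,0,:].astype(float)
    w=(onz(c,k,z)[:,:2]*1000).astype(np.float32); e=cv2.fitEllipse(w); r=cv2.minAreaRect(w)
    print(name,"ell",np.round(e[0],1),np.round(e[1],1),"rect",np.round(r[0],1),np.round(r[1],1),round(r[2],1))
fit((S<75)&(V>110),(138,176,188,222),.104,"tube")
fit((S<75)&(V>110),(140,190,235,268),.099,"strip")
fit((S<75)&(V>70),(145,195,280,322),.084,"bottle")
fit((S<75)&(V>90),(410,450,260,305),.050,"lowlabel")
fit((S<60)&(V>100),(410,455,215,252),.053,"tin")
c2=np.load("w5.npy",allow_pickle=True).item(); 
f=640/480
print("tall corners w5",np.round(onz(c2,[[204*f,141*f],[274*f,139*f],[273*f,207*f],[207*f,207*f]],.099)*1000,1))
E
```

```text
tube ell [568.7 322.8] [57.8 74.1] rect [570.6 323.7] [61.6 70.7] 2.9
strip ell [471.7 298.6] [ 9.1 64.7] rect [470.3 307.9] [10.7 57.9] 1.8
bottle ell [365.4 297.4] [56.4 57.3] rect [365.7 297.8] [57.2 56.9] 28.9
lowlabel ell [ 411.3 -293.1] [27.2 27.5] rect [ 410.4 -292.9] [25.1 23.3] 1.1
tin ell [ 527.7 -297.3] [65.  66.3] rect [ 527.6 -296.8] [66.6 65.5] 0.9
tall corners w5 [[438.9 278.8  99. ]
 [434.2 334.4  99. ]
 [494.  339.3  99. ]
 [497.2 282.2  99. ]]
```

The pieces on the mat are where I commanded them, within 2–3 mm. Now I'll return the tall carton.

Call:
{"fn": "move_arm", "kwargs": {
  "claw": [8.5, 8.5, 8.5, 8.5, 8.5, 8.5, 8.5, 8.5],
  "slide": [
    [0.7, 3.9, 1],
    [1.4, 7.8, 2],
    [2.1, 11.7, 2],
    [2.8, 15.6, 2],
    [3.5, 19.5, 2],
    [4.2, 23.4, 2],
    [4.9, 27.3, 2],
    [5.8, 31.3, 2]
  ],
  "twist": [0, 0, 0, 0, 0, 0, 0, 0]
}}

```text
t: 20.9
position: [0.4683, 0.3111, 0.1533]
tool_rot: [0.486, -0.486, -0.513, 0.513]
wrist_force: [1.0, -0.3, 0.7]
gripper_width: 0.0846
```

Call:
{"fn": "move_arm", "kwargs": {
  "claw": [8.5, 8.5, 8.5, 8.5, 8.5, 8.5, 7, 6],
  "slide": [
    [0, 0, 0],
    [0, 0, -3],
    [0, 0, -6],
    [0, 0, -8.5],
    [0, 0, -9.7],
    [0, 0, -9.8],
    [0, 0, -9.8],
    [0, 0, -9.8]
  ],
  "twist": [0, 0, 0, 0, 0, 0, 0, 0]
}}

```text
t: 21.57
position: [0.4693, 0.3101, 0.0565]
tool_rot: [-0.486, 0.487, 0.514, -0.513]
wrist_force: [0.7, 0.1, 0.7]
gripper_width: 0.0631
```

Call:
{"fn": "move_arm", "kwargs": {
  "claw": [5, 5, 5, 5, 5, 5, 5, 5],
  "slide": [
    [0, 0, 0],
    [0, 0, 0],
    [0, 0, 0],
    [0, 0, 0],
    [0, 0, 1],
    [0, 0, 3],
    [0, 0, 6],
    [0, 0, 8]
  ],
  "twist": [0, 0, 0, 0, 0, 0, 0, 0]
}}

```text
t: 22.23
position: [0.4684, 0.3101, 0.1378]
tool_rot: [-0.486, 0.486, 0.514, -0.513]
wrist_force: [0.8, 0.3, -1.8]
gripper_width: 0.0571
```

Call:
{"fn": "move_arm", "kwargs": {
  "claw": [5, 5, 5, 5, 5, 5, 5, 5],
  "slide": [
    [0.7, -1.8, 0],
    [1.9, -5, 0],
    [3.2, -8.5, 0],
    [4.5, -12, 0],
    [5.8, -15.5, 0],
    [7.1, -19, 0],
    [8.4, -22.5, 0],
    [9.7, -26, 0]
  ],
  "twist": [0, 0, 0, 0, 0, 0, 0, 0]
}}

```text
t: 22.9
position: [0.5654, 0.0482, 0.1362]
tool_rot: [-0.486, 0.486, 0.514, -0.513]
wrist_force: [0.4, 0.1, -2.3]
gripper_width: 0.058
```

Call:
{"fn": "move_arm", "kwargs": {
  "claw": [5, 5, 5, 5, 5, 5, 5, 5],
  "slide": [
    [1.3, -3.5, 0],
    [2.7, -7, 0],
    [3.7, -9.6, 0],
    [4.2, -10.8, 0],
    [4.2, -10.8, -2],
    [4.2, -10.8, -4.5],
    [4.2, -10.8, -6],
    [4.2, -10.8, -7]
  ],
  "twist": [0, 0, 0, 0, 0, 0, 0, 0]
}}

```text
t: 23.57
position: [0.6059, -0.0576, 0.064]
tool_rot: [0.487, -0.486, -0.513, 0.514]
wrist_force: [0.3, -0.5, -2.2]
gripper_width: 0.0573
```

Call:
{"fn": "move_arm", "kwargs": {
  "claw": [5, 5, 5, 5, 5, 5, 5, 5],
  "slide": [
    [0, 0, 0],
    [0, 0, 0],
    [0, 0, -0.2],
    [0, 0, -0.4],
    [0, 0, -0.6],
    [0, 0, -0.7],
    [0, 0, -0.7],
    [0, 0, -0.7]
  ],
  "twist": [0, 0, 0, 0, 0, 0, 0, 0]
}}

```text
t: 24.23
position: [0.6073, -0.0582, 0.0584]
tool_rot: [-0.486, 0.486, 0.513, -0.513]
wrist_force: [0.6, -0.5, -2.2]
gripper_width: 0.0574
```

Call:
{"fn": "move_arm", "kwargs": {
  "claw": [5, 5, 5, 5, 5, 5, 5, 5],
  "slide": [
    [0, 0, -0.1],
    [0, 0, -0.1],
    [0, 0, -0.2],
    [0, 0, -0.2],
    [0, 0, -0.25],
    [0, 0, -0.25],
    [0, 0, -0.25],
    [0, 0, -0.25]
  ],
  "twist": [0, 0, 0, 0, 0, 0, 0, 0]
}}

```text
t: 24.9
position: [0.6074, -0.0583, 0.057]
tool_rot: [-0.486, 0.486, 0.513, -0.513]
wrist_force: [-4.7, -0.1, 10.3]
gripper_width: 0.0573
```

Call:
{"fn": "move_arm", "kwargs": {
  "claw": [5.8, 6.4, 7, 7.4, 7.4, 7.4, 7.4, 7.4],
  "slide": [
    [0, 0, 0],
    [0, 0, 0],
    [0, 0, 0],
    [0, 0, 0],
    [0, 0, 0],
    [0, 0, 3],
    [0, 0, 6.5],
    [0, 0, 10]
  ],
  "twist": [0, 0, 0, 0, 0, 0, 0, 0]
}}

```text
t: 25.57
position: [0.6064, -0.058, 0.156]
tool_rot: [0.487, -0.486, -0.513, 0.514]
wrist_force: [1.4, 0.1, 0.3]
gripper_width: 0.0736
```

```bash
python3 - <<'E'
from h import *
st(); c=cam("wrist"); np.save("w9.npy",c,allow_pickle=True); o=np.load("w4.npy",allow_pickle=True).item()
save("w9",cv2.resize(np.vstack([o["img"][60:300,150:530],c["img"][60:300,150:530]]),None,fx=1.2,fy=1.2))
E
```

```text
t 25.57 pos [606.4 -58.  156. ] yaw 93.11 w 73.6 F [1.4 0.1 0.3]
```

View pics/w9.png

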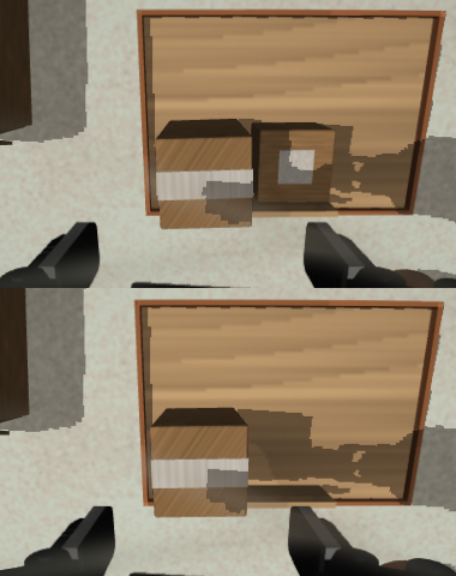

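The tall carton is upright in the tray. I'll quantify the before/after offset.

```bash
python3 - <<'E'
from h import *
for n in("w4","w9"):
    c=np.load(n+".npy",allow_pickle=True).item(); im=c["img"]; g=cv2.cvtColor(im,cv2.COLOR_RGB2HSV); S=g[:,:,1].astype(int);V=g[:,:,2].astype(int)
    m=np.zeros(S.shape,np.uint8); m[190:235,265:375]=((S<60)&(V>60))[190:235,265:375]
    k=max(cv2.findContours(m,cv2.RETR_EXTERNAL,cv2.CHAIN_APPROX_NONE)[0],key=cv2.contourArea)[:,0,:].astype(float)
    w=(onz(c,k,.099)[:,:2]*1000).astype(np.float32); r=cv2.minAreaRect(w); print(n,"strip",np.round(r[0],1),np.round(r[1],1),round(r[2],1))
    w2=(onz(c,k,.099)[:,:2]*1000); print("  y range",w2[:,1].min(),w2[:,1].max())
    # tray rim: outer reddish near edge and left/right edges via wood mask
    wood=((S>70)&(g[:,:,0]<25)).astype(np.uint8); wood[:,:170]=0; wood[250:]=0
    k=max(cv2.findContours(wood,cv2.RETR_EXTERNAL,cv2.CHAIN_APPROX_NONE)[0],key=cv2.contourArea)[:,0,:].astype(float)
    q=k[np.argsort(k@[1,1])[0]],k[np.argsort(k@[-1,1])[0]]; print("  tray near corners",q,np.round(onz(c,np.array(q),.012)[:,:2]*1000,1).tolist())
E
```

```text
w4 strip [605.9 -58.8] [18.6 58.8] 5.2
  y range -88.37257320363082 -28.671068392134202
  tray near corners (array([264.,  68.]), array([521.,  69.])) [[494.1, -116.2], [481.5, 124.2]]
w9 strip [604.4 -60.1] [18.2 58.9] 4.2
  y range -89.32838505134164 -30.012210698236835
  tray near corners (array([262.,  70.]), array([519.,  71.])) [[494.4, -116.3], [481.3, 123.6]]
```

The tall carton is back within about 2 mm of its starting spot. The tube is next.

Call:
{"fn": "move_arm", "kwargs": {
  "claw": [8.5, 8.5, 8.5, 8.5, 8.5, 8.5, 8.5, 8.5],
  "slide": [
    [-0.3, 4, 0],
    [-0.7, 8, 0],
    [-1.1, 12, 0],
    [-1.4, 16, 0],
    [-1.8, 20, 0],
    [-2.1, 24, 0],
    [-2.5, 28, 0],
    [-2.9, 32, 0]
  ],
  "twist": [0, 0, 0, 0, 0, 0, 0, 0]
}}

```text
t: 26.28
position: [0.5778, 0.2638, 0.1556]
tool_rot: [-0.486, 0.486, 0.513, -0.513]
wrist_force: [1.1, -0.5, 0.4]
gripper_width: 0.0853
```

Call:
{"fn": "move_arm", "kwargs": {
  "claw": [8.5, 8.5, 8.5, 8.5, 8.5, 8.5, 8.5, 8.5],
  "slide": [
    [-0.4, 4, 0],
    [-0.5, 5.9, 0],
    [-0.5, 5.9, 0],
    [-0.5, 5.9, -3],
    [-0.5, 5.9, -6],
    [-0.5, 5.9, -8.5],
    [-0.5, 5.9, -9.8],
    [-0.5, 5.9, -9.8]
  ],
  "twist": [0, 0, 0, 0, 0, 0, 0, 0]
}}

```text
t: 26.95
position: [0.5713, 0.319, 0.0545]
tool_rot: [0.487, -0.486, -0.511, 0.515]
wrist_force: [-0.5, 0.8, -0.1]
gripper_width: 0.0851
```

Call:
{"fn": "move_arm", "kwargs": {
  "claw": [7, 6, 5, 5, 5, 5, 5, 5],
  "slide": [
    [0, 0, 0],
    [0, 0, 0],
    [0, 0, 0],
    [0, 0, 0],
    [0, 0, 0],
    [0, 0, 1],
    [0, 0, 4],
    [0, 0, 6]
  ],
  "twist": [0, 0, 0, 0, 0, 0, 0, 0]
}}

```text
t: 27.62
position: [0.573, 0.3209, 0.1196]
tool_rot: [0.486, -0.486, -0.513, 0.513]
wrist_force: [0.8, -0.1, -1.4]
gripper_width: 0.0592
```

Call:
{"fn": "move_arm", "kwargs": {
  "claw": [5, 5, 5, 5, 5, 5, 5, 5],
  "slide": [
    [0.2, -1.8, 0],
    [0.6, -5.4, 0],
    [1, -9.2, 0],
    [1.4, -13, 0],
    [1.8, -16.8, 0],
    [2.2, -20.4, 0],
    [2.5, -23, 0],
    [2.6, -24.2, 0]
  ],
  "twist": [0, 0, 0, 0, 0, 0, 0, 0]
}}

```text
t: 28.28
position: [0.5993, 0.0757, 0.1186]
tool_rot: [0.487, -0.487, -0.513, 0.513]
wrist_force: [0.3, -1.6, -2.6]
gripper_width: 0.0589
```

Call:
{"fn": "move_arm", "kwargs": {
  "claw": [5, 5, 5, 5, 5, 5, 5, 5],
  "slide": [
    [0, 0, -1],
    [0, 0, -3],
    [0, 0, -4.5],
    [0, 0, -5.2],
    [0, 0, -5.5],
    [0, 0, -5.7],
    [0, 0, -5.8],
    [0, 0, -5.8]
  ],
  "twist": [0, 0, 0, 0, 0, 0, 0, 0]
}}

```text
t: 28.95
position: [0.5996, 0.0793, 0.0603]
tool_rot: [-0.486, 0.486, 0.514, -0.513]
wrist_force: [-0.4, -0.4, -2.7]
gripper_width: 0.0588
```

Call:
{"fn": "move_arm", "kwargs": {
  "claw": [6.2, 6.8, 7.2, 7.5, 7.5, 7.5, 7.5, 7.5],
  "slide": [
    [0, 0, 0],
    [0, 0, 0],
    [0, 0, 0],
    [0, 0, 0],
    [0, 0, 0],
    [0, 0, 3],
    [0, 0, 6.5],
    [0, 0, 10]
  ],
  "twist": [0, 0, 0, 0, 0, 0, 0, 0]
}}

```text
t: 29.62
position: [0.5984, 0.0787, 0.1603]
tool_rot: [0.487, -0.486, -0.513, 0.514]
wrist_force: [0.0, 0.2, 0.3]
gripper_width: 0.075
```

Call:
{"fn": "move_arm", "kwargs": {
  "claw": [8.5, 8.5, 8.5, 8.5, 8.5, 8.5, 8.5, 8.5],
  "slide": [
    [-2.9, 2.8, 0],
    [-5.8, 5.5, 0],
    [-8.7, 8.2, 0],
    [-11.6, 11, 0],
    [-14.5, 13.8, 0],
    [-17.4, 16.5, 0],
    [-20.3, 19.2, 0],
    [-23.2, 21.9, 0]
  ],
  "twist": [0, 0, 0, 0, 0, 0, 0, 0]
}}

```text
t: 30.28
position: [0.3658, 0.2988, 0.1601]
tool_rot: [-0.486, 0.486, 0.514, -0.513]
wrist_force: [0.1, -0.1, -0.5]
gripper_width: 0.0853
```

```bash
python3 - <<'E'
from h import *
st(); w=cam("wrist"); s=cam("side"); 
a=w["img"]; b=cv2.resize(s["img"][90:290,130:450],(640,400)); save("w10",cv2.resize(np.vstack([a,b]),(480,600)))
E
```

```text
t 30.28 pos [365.8 298.8 160.1] yaw 93.08 w 85.3 F [ 0.1 -0.1 -0.5]
```

View pics/w10.png

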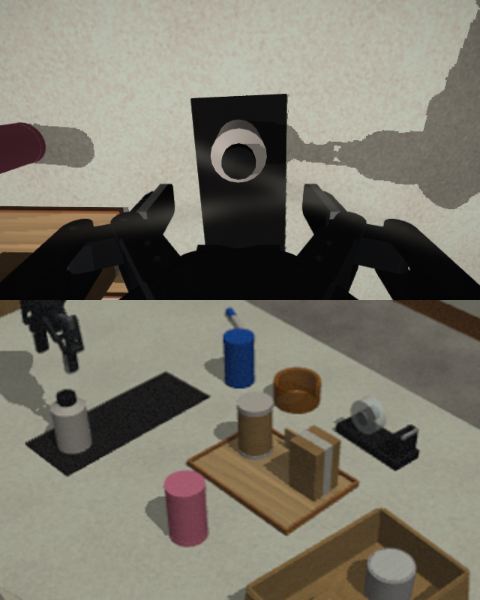

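The tube is back and upright, and the bottle is below the tool at (238,160). Returning the bottle.

Call:
{"fn": "move_arm", "kwargs": {
  "claw": [8.5, 8.5, 8.5, 8.5, 8.5, 8.5, 8.5, 8.5],
  "slide": [
    [-0.3, 0.2, -2],
    [-0.3, 0.2, -5],
    [-0.3, 0.2, -8],
    [-0.3, 0.2, -10],
    [-0.3, 0.2, -11],
    [-0.3, 0.2, -11.2],
    [-0.3, 0.2, -11.2],
    [-0.3, 0.2, -11.2]
  ],
  "twist": [0, 0, 0, 0, 0, 0, 0, 0]
}}

```text
t: 31.05
position: [0.3651, 0.3002, 0.0487]
tool_rot: [-0.486, 0.486, 0.514, -0.513]
wrist_force: [0.3, 0.5, 0.7]
gripper_width: 0.0849
```

Call:
{"fn": "move_arm", "kwargs": {
  "claw": [7, 6, 5, 5, 5, 5, 5, 5],
  "slide": [
    [0, 0, 0],
    [0, 0, 0],
    [0, 0, 0],
    [0, 0, 0],
    [0, 0, 0],
    [0, 0, 1.5],
    [0, 0, 4.5],
    [0, 0, 7.5]
  ],
  "twist": [0, 0, 0, 0, 0, 0, 0, 0]
}}

```text
t: 31.72
position: [0.3633, 0.2991, 0.1233]
tool_rot: [0.486, -0.486, -0.513, 0.514]
wrist_force: [0.9, 0.5, -3.3]
gripper_width: 0.0582
```

Call:
{"fn": "move_arm", "kwargs": {
  "claw": [5, 5, 5, 5, 5, 5, 5, 5],
  "slide": [
    [1, -1.7, 0],
    [2.8, -4.9, 0],
    [4.6, -8.1, 0],
    [6.4, -11.2, 0],
    [8.2, -14.4, 0],
    [10, -17.6, 0],
    [11.8, -20.7, 0],
    [13.6, -23.9, 0]
  ],
  "twist": [0, 0, 0, 0, 0, 0, 0, 0]
}}

```text
t: 32.38
position: [0.5008, 0.0591, 0.1233]
tool_rot: [-0.486, 0.486, 0.514, -0.513]
wrist_force: [0.6, 0.9, -3.4]
gripper_width: 0.0583
```

Call:
{"fn": "move_arm", "kwargs": {
  "claw": [5, 5, 5, 5, 5, 5, 5, 5],
  "slide": [
    [1.6, -2.8, 0],
    [2.7, -4.7, 0],
    [3.1, -5.4, 0],
    [3.1, -5.4, -1],
    [3.1, -5.4, -3],
    [3.1, -5.4, -5],
    [3.1, -5.4, -6],
    [3.1, -5.4, -6.5]
  ],
  "twist": [0, 0, 0, 0, 0, 0, 0, 0]
}}

```text
t: 33.05
position: [0.5292, 0.0078, 0.0559]
tool_rot: [0.487, -0.485, -0.513, 0.514]
wrist_force: [-0.5, 0.1, -3.2]
gripper_width: 0.0584
```

Call:
{"fn": "move_arm", "kwargs": {
  "claw": [5, 5, 5, 5, 5, 5, 5, 5],
  "slide": [
    [0, 0, -0.2],
    [0, 0, -0.4],
    [0, 0, -0.6],
    [0, 0, -0.7],
    [0, 0, -0.8],
    [0, 0, -0.8],
    [0, 0, -0.8],
    [0, 0, -0.8]
  ],
  "twist": [0, 0, 0, 0, 0, 0, 0, 0]
}}

```text
t: 33.72
position: [0.5314, 0.0068, 0.05]
tool_rot: [-0.486, 0.486, 0.513, -0.513]
wrist_force: [-1.6, -0.5, -3.1]
gripper_width: 0.0584
```

Call:
{"fn": "move_arm", "kwargs": {
  "claw": [5, 5, 5, 5, 6.2, 6.8, 7.5, 7.5],
  "slide": [
    [0, 0, -0.1],
    [0, 0, -0.15],
    [0, 0, -0.15],
    [0, 0, -0.15],
    [0, 0, -0.15],
    [0, 0, -0.15],
    [0, 0, -0.15],
    [0, 0, -0.15]
  ],
  "twist": [0, 0, 0, 0, 0, 0, 0, 0]
}}

```text
t: 34.38
position: [0.5313, 0.0068, 0.0483]
tool_rot: [-0.486, 0.486, 0.513, -0.513]
wrist_force: [-0.5, 0.1, 0.4]
gripper_width: 0.0752
```

Call:
{"fn": "move_arm", "kwargs": {
  "claw": [8.5, 8.5, 8.5, 8.5, 8.5, 8.5, 8.5, 8.5],
  "slide": [
    [0, 0, 0],
    [0, 0, 0],
    [0, 0, 3],
    [0, 0, 7],
    [0, 0, 11],
    [0, 0, 15],
    [0, 0, 18.2],
    [0, 0, 18.2]
  ],
  "twist": [0, 0, 0, 0, 0, 0, 0, 0]
}}

```text
t: 35.05
position: [0.5348, 0.0069, 0.2371]
tool_rot: [-0.484, 0.489, 0.516, -0.511]
wrist_force: [1.3, -1.4, 1.0]
gripper_width: 0.0847
```

```bash
cat > m.py <<'E'
from h import *
def meas(c,lab):
    im=c["img"]; g=cv2.cvtColor(im,cv2.COLOR_RGB2HSV); S=g[:,:,1].astype(int);V=g[:,:,2].astype(int)
    for m,(x0,x1,y0,y1),z,n in((V<50,(290,345,168,220),.109,"cap"),((S<60)&(V>100),(228,286,245,272),.099,"strip"),((S<60)&(V>100),(15,82,130,200),.057,"tin")):
        o=np.zeros(S.shape,np.uint8); o[y0:y1,x0:x1]=m[y0:y1,x0:x1]
        k=max(cv2.findContours(o,cv2.RETR_EXTERNAL,cv2.CHAIN_APPROX_NONE)[0],key=cv2.contourArea)[:,0,:].astype(float)
        r=cv2.minAreaRect((onz(c,k,z)[:,:2]*1000).astype(np.float32)); print(lab,n,np.round(r[0],1),np.round(r[1],1),round(r[2],1))
E
python3 - <<'E'
from m import *
st(); c=cam("wrist"); np.save("w11.npy",c,allow_pickle=True); o=np.load("w1.npy",allow_pickle=True).item()
meas(o,"before"); meas(c,"after")
save("w11",np.vstack([o["img"][120:340,180:480],c["img"][120:340,180:480]]),1.3)
E
```

```text
t 35.05 pos [534.8   6.9 237.1] yaw 93.1 w 84.7 F [ 1.3 -1.4  1. ]
before cap [530.9   6.9] [32.1 33.3] 78.4
before strip [606.  -55.9] [18.  52.8] 5.2
before tin [ 526.4 -297.4] [66.7 66.7] 42.1
after cap [529.7   5.3] [32.6 31.1] 3.1
after strip [605.2 -57.6] [15.2 53.1] 3.2
after tin [ 526.  -297.6] [65.8 66.9] 81.2
```

View pics/w11.png

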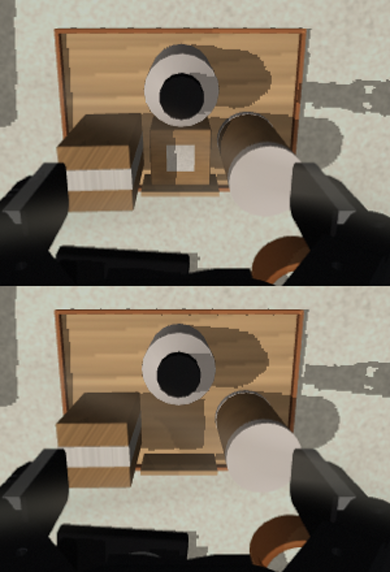

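All three are upright and within about 2 mm of their starting spots. I'll retreat for an unobstructed top-view check.

Call:
{"fn": "move_arm", "kwargs": {
  "claw": [8.5, 8.5, 8.5, 8.5, 8.5, 8.5, 8.5, 8.5],
  "slide": [
    [-1.9, 3.6, 0],
    [-3.8, 7.2, 0],
    [-5.7, 10.8, 0],
    [-7.6, 14.4, 0],
    [-9.5, 18, 0],
    [-11.4, 21.6, 0],
    [-13.3, 25.2, 0],
    [-15.2, 28.8, 0]
  ],
  "twist": [0, 0, 0, 0, 0, 0, 0, 0]
}}

```text
t: 35.77
position: [0.3773, 0.2958, 0.2289]
tool_rot: [0.486, -0.486, -0.513, 0.514]
wrist_force: [1.4, 0.1, -0.6]
gripper_width: 0.0853
```

Call:
{"fn": "move_arm", "kwargs": {
  "claw": [8.5, 8.5, 8.5, 8.5, 8.5, 8.5, 8.5, 8.5],
  "slide": [
    [-1.9, 3.6, 0],
    [-3.8, 7.2, 0],
    [-5.7, 10.8, 0],
    [-7.6, 14.4, 0],
    [-9.5, 18, 0],
    [-11.4, 21.6, 0],
    [-13.3, 25.2, 0],
    [-13.3, 25.2, 0]
  ],
  "twist": [0, 0, 0, 0, 0, 0, 0, 0]
}}

```text
t: 36.43
position: [0.2427, 0.5518, 0.2285]
tool_rot: [0.486, -0.485, -0.514, 0.514]
wrist_force: [-1.1, -0.9, 0.6]
gripper_width: 0.085
```

```bash
python3 - <<'E'
from h import *
st(); c=cam("top"); o=dict(c); o["img"]=cv2.imread("pics/top0.png")[:,:,::-1]
for lab,d in(("before",o),("after",c)):
    g=cv2.cvtColor(np.ascontiguousarray(d["img"]),cv2.COLOR_RGB2HSV); H,S,V=[g[:,:,i].astype(int) for i in range(3)]
    for m,(x0,x1,y0,y1),z,n in(((S<75)&(V>110),(250,288,180,214),.104,"tube"),(V<60,(290,315,215,240),.109,"cap"),((S<75)&(V>110),(315,352,182,212),.099,"strip"),((S<60)&(V>100),(410,455,215,255),.057,"tin"),((V<60),(290,365,112,148),.08,"disp"),((S>100)&(H<20),(222,270,105,155),.048,"tape"),((S<75)&(V>90),(410,450,260,305),.05,"low")):
        b=np.zeros(S.shape,np.uint8); b[y0:y1,x0:x1]=m[y0:y1,x0:x1]
        ks=cv2.findContours(b,cv2.RETR_EXTERNAL,cv2.CHAIN_APPROX_NONE)[0]
        if not ks: continue
        k=max(ks,key=cv2.contourArea)[:,0,:].astype(float)
        r=cv2.minAreaRect((onz(c,k,z)[:,:2]*1000).astype(np.float32)); print(lab,n,np.round(r[0],1),np.round(r[1],1),round(r[2],1))
save("t12",c["img"])
E
```

```text
t 36.43 pos [242.7 551.8 228.5] yaw 93.29 w 85.0 F [-1.1 -0.9  0.6]
before tube [597.5  77.5] [58.2 60.1] 1.9
before cap [533.1   6.6] [27.7 25.6] 1.8
before strip [606.2 -58.3] [18.1 57.5] 4.9
before tin [ 527.7 -295.5] [66.3 65.2] 0.9
before disp [754.6 -43.5] [ 59.1 137.2] 2.1
before tape [754.3 144.5] [91.2 89.9] 2.0
after tube [596.4  77.5] [60.3 60.1] 1.9
after cap [532.    6.6] [25.6 25.6] 1.7
after strip [605.5 -59.4] [17.4 58.8] 1.8
after tin [ 527.7 -295.5] [66.3 65.2] 0.9
after disp [754.6 -43.5] [ 59.1 137.2] 2.1
after tape [754.3 144.5] [91.2 89.9] 2.0
after low [ 410.4 -292.9] [25.1 23.3] 1.1
```

View pics/t12.png

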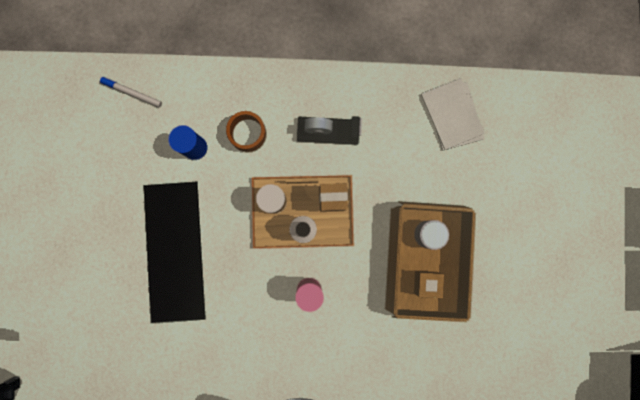

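The final top view shows everything in place: the three things in the tray at (270,198), (334,196) and (303,229), the low carton in the box at (431,286), and the bystanders unmoved.

```bash
python3 -c "
from station import bot; print(bot.hand_in())"
```

```text
the job is handed in; nothing more can be done
None
```

I moved the bottle, tube and tall carton onto the mat and stood the low carton upright in the free half of the box. Then I put the three back in the tray and handed the job in at about 36 s.

**Tray:** in the last top view, the tube, bottle and tall carton are upright and within 1–2 mm of where they started. The tall carton came back turned slightly, by about 1–3° depending on the view.

**Box and bystanders:** the low carton is at about (410, -293) mm, the middle of the free half as I measured it. The tin, tape roll and dispenser measure exactly as before, and the arm had pulled back clear of everything.

**Checks that disagreed or stood out:**
- **Wrist force:** it reached about 59 N when I set the tall carton on the mat. That is under the 120 N wrist limit, and the carton stayed upright.
- **Tube measurement:** one close-up fit of the tube was spoilt by other bright pixels. I used the top view and the tray model instead.
- **Wrist camera:** its last view gave shifts up to about 0.8 mm larger than the top view, likely because the arm was still settling.

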